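# Wind the bakehouse timer

### The job

The rolls are about to go into the oven: wind up the round clockwork timer by turning the brass key on its lid clockwise in two or more part turns, letting go of the key between them, until it is fully wound (up against its stop) and then let go. Leave the key of the square timer alone and do not knock the mug standing between the timers.

Things in the scene. Friction and masses are not known exactly. Their poses are not given: they have to be found in the camera images.
- winder_grip (a point): Centre of the brass winged key on the ROUND timer (white drum 112 mm across on a plank; flat lid 62 mm above the table). The wing is an upright plate 40 long, 10 thick, 32 mm tall; this point is on its vertical turning axis, at mid-height, 27 mm above the lid (wing underside 11 mm above it). z up, x along the wing towards the dark pointer under it; turns with the key.
- winder (a joint): Turn of that key in rad, growing clockwise seen from above: 0 run down, 2.9 fully wound, at a hard stop (harmless to lean on); starts at 0 to 0.5. Fully wound, its flat dark pointer meets the one bold dark line on the lid. Takes 0.09 N m of friction plus a spring of 0.02 N m per rad; a brake holds the key wherever it is let go.
- spare_end (a point): A point on the key of the SQUARE timer (white box 108 x 108 mm; same height, plank and key as the round one; the two stand 0.3 to 0.55 m apart, either way round): on the wing, 18 mm from its axis on the pointer side, 89 mm above the table. This key must not be turned.
- mug_mid (a point): Centre of a loose white mug between the two timers, 76 mm across, 88 mm tall; the point is half-way up, 44 mm above the table. z up; its handle, on its +y side, sticks out some 30 mm.
Mind the look-alikes: they are no part of the job. Leave any blue look-alike of the part that bears winder_grip alone. Leave any turquoise look-alike of the part that bears mug_mid alone.

How it is judged:
By the outcome, as a careful person would: the job done as asked, in the order asked, and still so for the second after the job is handed in, with the robot touching nothing.
It also fails if it takes over 56 s, if anything falls off the work surface, if the arm or the gripper's body presses on something with over 40 N, if the wrist force passes 120 N, or if a joint passes its speed limit or range.

### The arm

A 6-joint arm with a two-finger parallel gripper is mounted at the origin on the work surface. World frame = base frame: x ahead of the robot, y to its left, z up, the work surface at z = 0. Lengths are in m, angles in rad, forces in N, time in s.
With the tool pointing down it reaches from about 0.3 to 0.875 m from the base axis. Payload 6.4 kg.
Tool frame: the origin (TCP) lies on the mounting face of the last link; the fingertips stand 173 mm ahead of it and the grasp point (between the pads) lies 155 mm ahead of it (ctrl.tip_reach is the distance from the TCP to the fingertips, in m); z points along the fingers, y is the line along which they close (so a half turn about z gives the same grasp; the last joint's range is limited). The gripper opens to 85 mm and grips with 20 to 120 N. Pads are 22 mm wide; open, the fingers measure 114 mm over their backs; the gripper's body (76 mm by 85 mm) begins 54 mm behind the grasp point. The pads swing forward as they close: fully open they stand 13 mm farther back than shut.
Start: joints at [0.967, 0.181, 1.607, -0, 1.354, -0.206], TCP at [0.223, 0.53, 0.405] pointing down, gripper open.
Joint ranges: [-2.99, 2.99], [-0.89, 2.07], [0.3, 2.58], [-1.14, 4.28], [0, 2.63], [-3.12, 3.12]. Speed limits (rad/s): [2.57, 2.57, 3.01, 3.14, 3.14, 3.14].

### API

Orientations are given as a unit quaternion [w, x, y, z].
In Python, from bench import ctrl gives the robot as it stands.
- The arm moves only by the shell command python3 -m pendant 'ROWS'. ROWS is JSON, a list that holds one entry, the list of rows, each a list of 7 numbers: the opening, from 0 (shut) to 1 (fully open), then the shift along the tool's x, y, z in mm, then the turn, a rotation vector about the tool's x, y, z in rad. A call has 1 to 5 rows; each row is the pose to reach, as a shift and turn from the pose commanded when the call began, along the tool's axes at that moment; what a row does not reach only later rows make up. A row lasts 1/12 s, in which the tool goes at most 41.7 mm and 7.16 degrees, less where a joint would pass 70% of its speed; a pose out of reach is approached as far as the arm can. A call with a gripper value outside its range is refused whole. The fingers move at their own pace and stop on an object; the grip force is fixed at half the most. Time passes only in rows, so rows that repeat a pose let the fingers close. It gives the time, the measured TCP pose, the force, the opening and the grip force at its end, in the units of the state.
- ctrl.get_obs(): the state, without advancing time (a new reading comes with each control period).
- ctrl.camera(name): name is "scene" or "side" or "wrist"; returns the picture (480x640x3 uint8, red, green, blue); there is no depth.
- ctrl.camera_params(name): a dict with "mtx" (3x3 intrinsics, pixels), "world_from_camera" (4x4, takes a point from camera to world coordinates); the wrist camera has in their place "tool_from_camera" (4x4, takes a point from camera to tool coordinates, whose origin is the TCP and whose axes are the flange's). Camera axes: x right, y down, z forward; pixel columns grow to the right and rows downward; lengths in m; the calibration is good to about 2 mm. The wrist camera is an equidistant fisheye: a pixel r from the principal point sees the ray r / f radians off the axis. A picture is of the moment at which its call begins: read the wrist's pose just before it. camera_params takes no time and is no camera call.
- ctrl.hand_in(): hands the job in; it is judged then, once.
Trained networks look in the newest picture that a camera, given by its name, has taken for a name from the list of things; names that differ only in an ending like _2 or _b are one class to them, and where a whole thing is asked for, a point or a joint stands for the part that bears it (a point fixed in the world has none). Each returns a list of dicts, best first, with "confidence" (0 to 1); they miss things now and then, are a little off and sometimes report something else, mostly with a low value. They report only what shows in the picture. A call takes as long as a camera call. They do not tell look-alikes from the thing itself.
- ctrl.boxes_of(camera, name): "point" ([column, row] as shares, 0 to 1, of the picture: columns of its width, rows of its height, amid what is visible of it).
The state is a dict: "time_s": time; "q": joint angles; "dq": joint speeds; "joint_efforts": joint torques, N m; "eef_pos": TCP position; "eef_rot": TCP orientation; "wrist_force": force on the tool from outside, world axes, zero at the start; "torque": the same for the moment, N m; "opening": opening from 0.0 (shut) to 1.0 (fully open); "grasp_force": force on a finger pad.
Only numpy, scipy, OpenCV 4.12 (cv2) and the standard library are available. Lean on these libraries where they do the work, as an engineer would, in place of code of your own. Each camera call takes 0.05 s, during which the arm holds its last target. There are 200 camera calls.

## Working session

There is one attempt and no reset: what is moved stays moved. The work goes in short steps, Python scripts to look and compute and a shell command to move; the robot and the scene stay as the last step left them, time stands still between calls to the robot, and variables do not carry over. Pictures are saved under pics/ and viewed, at most 10 in all, crops included, and the job is handed in when it is done.

```bash
ls; mkdir -p pics
python3 - <<'E'
from bench import ctrl
import cv2, numpy as np
np.set_printoptions(precision=4,suppress=True)
ims=[]
for c in ("scene","side","wrist"):
    im=ctrl.camera(c); cv2.imwrite(f"pics/{c}0.png",im[:,:,::-1])
    for n in ("winder_grip","spare_end","mug_mid"):
        print(c,n,[(round(d["point"][0]*640),round(d["point"][1]*480),round(d["confidence"],2)) for d in ctrl.boxes_of(c,n)])
    print(ctrl.camera_params(c))
o=ctrl.get_obs(); print(o)
E
```

```text
pics
scene winder_grip [(324, 163, 0.55), (218, 288, 0.52)]
scene spare_end [(382, 204, 0.42)]
scene mug_mid [(450, 251, 0.95), (313, 262, 0.67)]
{'mtx': array([[529.4555,   0.    , 319.9032],
       [  0.    , 529.4555, 242.3692],
       [  0.    ,   0.    ,   1.    ]]), 'world_from_camera': array([[ 0.7364,  0.3957, -0.5487,  1.1646],
       [ 0.6762, -0.455 ,  0.5794, -0.6384],
       [-0.0204, -0.7977, -0.6027,  0.7712],
       [ 0.    ,  0.    ,  0.    ,  1.    ]])}
side winder_grip [(159, 212, 0.91), (414, 345, 0.56)]
side spare_end [(286, 182, 0.56)]
side mug_mid [(348, 263, 0.93), (349, 160, 0.91)]
{'mtx': array([[513.1541,   0.    , 325.9718],
       [  0.    , 513.1541, 245.0474],
       [  0.    ,   0.    ,   1.    ]]), 'world_from_camera': array([[ 0.7725, -0.4663,  0.4311,  0.0936],
       [-0.6348, -0.5878,  0.5016, -0.4417],
       [ 0.0195, -0.6611, -0.75  ,  0.802 ],
       [ 0.    ,  0.    ,  0.    ,  1.    ]])}
wrist winder_grip [(152, 358, 0.41)]
wrist spare_end []
wrist mug_mid [(129, 472, 0.69)]
{'mtx': array([[371.6483,   0.    , 316.4196],
       [  0.    , 371.6483, 243.4257],
       [  0.    ,   0.    ,   1.    ]]), 'tool_from_camera': array([[ 0.0004, -0.9482, -0.3177,  0.0815],
       [ 1.    ,  0.0008, -0.0011, -0.0004],
       [ 0.0013, -0.3177,  0.9482,  0.03  ],
       [ 0.    ,  0.    ,  0.    ,  1.    ]])}
{'time_s': 0.6, 'q': array([ 0.9667,  0.1808,  1.607 ,  0.    ,  1.3538, -0.2063]), 'dq': array([ 0.0014,  0.0001, -0.0002,  0.002 ,  0.0011,  0.0005]), 'joint_efforts': array([  0.0004, -44.4596, -35.1517,  -0.0002,   0.0009,  -0.0001]), 'eef_pos': array([0.2228, 0.5301, 0.4047]), 'eef_rot': array([0.    , 0.1976, 0.9803, 0.    ]), 'wrist_force': array([ 0.464 ,  0.5931, -0.0766]), 'torque': array([0.006 , 0.0373, 0.0482]), 'grasp_force': 0.0, 'opening': 0.9983189885816524}
```

View pics/scene0.png

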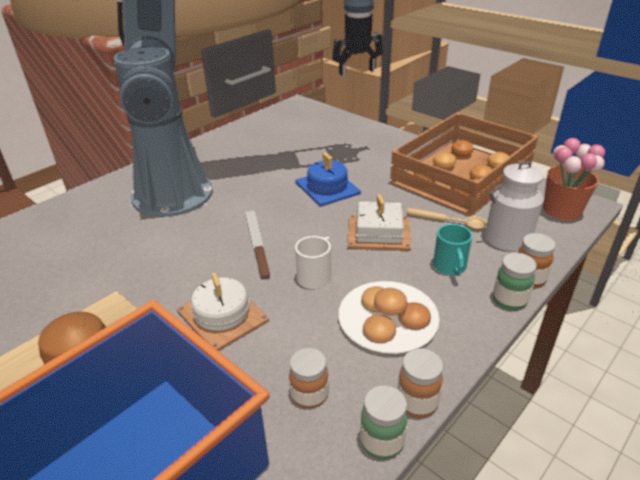

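View pics/side0.png

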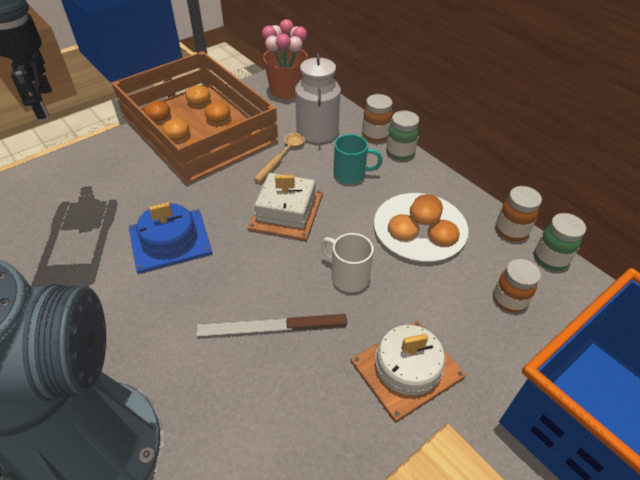

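The scene view shows the white round timer's key at about (217,287), the square timer's at (380,205) and the white mug at (313,262). The side view shows them at (414,345), (286,182) and (350,263). The blue timer and turquoise mug are decoys. Next I'll triangulate these and crop the round timer in the side view.

```bash
cat > h.py <<'E'
from bench import ctrl
import numpy as np, cv2
from scipy.spatial.transform import Rotation as R
np.set_printoptions(precision=4,suppress=True)
def rotm(q): return R.from_quat(np.r_[q[1:],q[0]]).as_matrix()
def ray(c,uv,o=None):
    p=ctrl.camera_params(c); M=p["mtx"]
    d=np.array([(uv[0]-M[0,2])/M[0,0],(uv[1]-M[1,2])/M[1,1],1.])
    if c=="wrist":
        T=np.eye(4);T[:3,:3]=rotm(o["eef_rot"]);T[:3,3]=o["eef_pos"];T=T@p["tool_from_camera"]
        r=np.hypot(*d[:2]); d=np.r_[d[:2]/max(r,1e-9)*np.sin(r),np.cos(r)]
    else: T=p["world_from_camera"]
    return T[:3,3],T[:3,:3]@d/np.linalg.norm(d)
def onz(c,uv,z,o=None):
    a,d=ray(c,uv,o); return a+d*(z-a[2])/d[2]
def tri(rays):
    A=sum(np.eye(3)-np.outer(d,d) for a,d in rays);b=sum((np.eye(3)-np.outer(d,d))@a for a,d in rays)
    return np.linalg.solve(A,b)
E
python3 - <<'E'
from h import *
for n,s,t,z in (("winder",(218,288),(414,345),.089),("spare",(382,204),(286,182),.089),("mug",(313,262),(349,263),.044)):
    print(n,tri([ray("scene",s),ray("side",t)]),onz("scene",s,z),onz("side",t,z))
im=cv2.imread("pics/side0.png")[310:400,360:480]; a=cv2.resize(im,None,fx=5,fy=5,interpolation=cv2.INTER_CUBIC)
cv2.imwrite("pics/c1.png",a)
E
```

```text
winder [ 0.4838 -0.2125  0.0791] [ 0.4937 -0.2193  0.089 ] [ 0.4787 -0.2151  0.089 ]
spare [0.5511 0.2247 0.0869] [0.5524 0.2239 0.089 ] [0.5491 0.2212 0.089 ]
mug [0.536  0.0029 0.041 ] [ 0.539  -0.0012  0.044 ] [0.5348 0.0025 0.044 ]
```

View pics/c1.png

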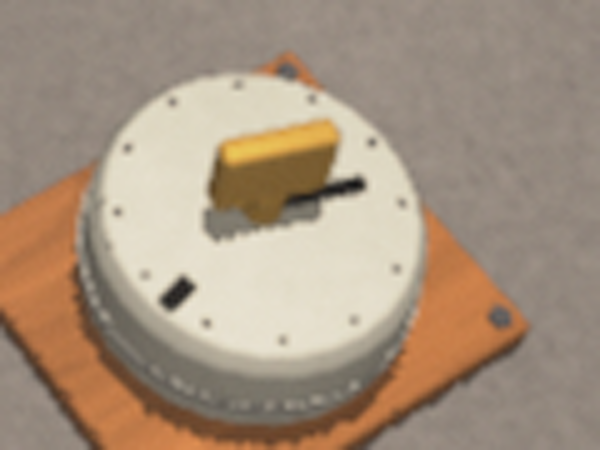

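The crop shows the pointer's tip at full-image pixel (432,347) and the bold line at (395.5,368.6). The pointer has to travel clockwise through the bottom of the picture. I'll work out the angles and the approach shift.

Run:
```python
from h import *
f=lambda x,y:(360+x/5-.4,310+y/5-.4)
C=np.mean([onz("side",f(*p),.105)[:2] for p in((220,145),(335,125),(230,163),(340,142))],0)
c=onz("side",f(275,168),.089); tip=onz("side",f(362,184),.064); m=onz("side",f(177,293),.062)
w=onz("side",f(338,140),.105)-onz("side",f(225,160),.105)
# lid rim ellipse points -> circle
P=np.array([onz("side",f(*p),.062)[:2] for p in((98,200),(180,88),(240,72),(330,95),(400,165),(424,240),(300,356),(200,335),(130,275))])
A=np.c_[2*P,np.ones(len(P))];s=np.linalg.lstsq(A,(P**2).sum(1),rcond=None)[0];print("lid",s[:2],np.sqrt(s[2]+s[0]**2+s[1]**2))
print("topC",C,"c",c,"tip",tip,"mark",m)
an=lambda v:np.degrees(np.arctan2(v[1],v[0]))
for cc in (C,s[:2]): print("pointer yaw",an(tip[:2]-cc),"mark yaw",an(m[:2]-cc),np.linalg.norm(m[:2]-cc))
print("wing",an(w),np.linalg.norm(w))
o=ctrl.get_obs();Q=rotm(o["eef_rot"]);print(Q,"toolx yaw",an(Q[:,0]))
d=Q.T@(np.r_[s[:2],o["eef_pos"][2]]-o["eef_pos"]);print("shift mm to lid centre",d*1000)
```

```text
lid [ 0.482  -0.2126] 0.05184816564662772
topC [ 0.481  -0.2137] c [ 0.4818 -0.2134  0.089 ] tip [ 0.5134 -0.2276  0.064 ] mark [ 0.4392 -0.217   0.062 ]
pointer yaw -23.082928946353455 mark yaw -175.53800200555105 0.04189510934053432
pointer yaw -25.431132527566426 mark yaw -174.16068399635773 0.04301047903283985
wing -27.594947268073145 0.03711635180830593
[[-0.9219  0.3874  0.    ]
 [ 0.3874  0.9219  0.0001]
 [-0.      0.0001 -1.    ]] toolx yaw 157.2077899256862
shift mm to lid centre [-526.7032 -584.3126   -0.0428]
```

```bash
python3 -m pendant '[[[1,-527,-584,0,0,0,0.047],[1,-527,-584,0,0,0,0.047],[1,-527,-584,0,0,0,0.047],[1,-527,-584,0,0,0,0.047],[1,-527,-584,0,0,0,0.047]]]'
python3 - <<'E'
from h import *
o=ctrl.get_obs();Q=rotm(o["eef_rot"]);print(o["time_s"],o["q"],Q[:,0])
print(Q.T@(np.array([.4815,-.213,.405])-o["eef_pos"])*1000)
E
```

```text
time_s: 1.02
eef_pos: [0.2915, 0.3318, 0.4047]
eef_rot: [0.0, 0.22, 0.975, 0.0]
wrist_force: [1.3, -0.5, 0.2]
opening: 0.999
grasp_force: 0.0
1.0167 [ 0.5801 -0.1305  1.9254 -0.0001  1.3463 -0.5468] [-0.9031  0.4294 -0.0003]
[-405.5643 -410.4595   -0.2892]
```

```bash
python3 -m pendant '[[[1,-405,-410,0,0,0,0],[1,-405,-410,0,0,0,0],[1,-405,-410,0,0,0,0],[1,-405,-410,0,0,0,0],[1,-405,-410,0,0,0,0]]]'; python3 -m pendant '[[[1,-263,-266,0,0,0,0],[1,-263,-266,0,0,0,0],[1,-263,-266,0,0,0,0],[1,-263,-266,0,0,0,0],[1,-263,-266,0,0,0,0]]]'
python3 - <<'E'
from h import *
o=ctrl.get_obs();Q=rotm(o["eef_rot"]);print(o["time_s"],o["q"],Q[:,0])
print(Q.T@(np.array([.4815,-.213,.405])-o["eef_pos"])*1000)
E
```

```text
time_s: 1.43
eef_pos: [0.3599, 0.1348, 0.4052]
eef_rot: [0.001, 0.22, 0.975, 0.0]
wrist_force: [2.1, 1.7, 0.9]
opening: 1.001
grasp_force: 0.0
time_s: 1.85
eef_pos: [0.4285, -0.0623, 0.4051]
eef_rot: [0.001, 0.221, 0.975, -0.0]
wrist_force: [1.7, 0.2, -0.7]
opening: 1.001
grasp_force: 0.0
1.85 [-0.42   -0.1534  1.9444  0.0001  1.3493 -1.5455] [-0.9024  0.4308 -0.0013]
[-112.7634 -113.1252    0.2734]
```

```bash
python3 -m pendant '[[[1,-113,-113,0,0,0,0],[1,-113,-113,0,0,0,0],[1,-113,-113,0,0,0,0],[1,-113,-113,0,0,0,0],[1,-113,-113,0,0,0,0]]]'
python3 - <<'E'
from h import *
o=ctrl.get_obs();Q=rotm(o["eef_rot"]);print(o["time_s"],o["q"],Q[:,0],o["eef_pos"])
im=ctrl.camera("wrist");cv2.imwrite("pics/w1.png",im[:,:,::-1])
for n in ("winder_grip",):
  for d in ctrl.boxes_of("wrist",n):
    uv=(d["point"][0]*640,d["point"][1]*480);print(n,uv,d["confidence"],onz("wrist",uv,.089,o))
# where expected features project: search by inverse
E
```

```text
time_s: 2.27
eef_pos: [0.4828, -0.2163, 0.4047]
eef_rot: [0.001, 0.223, 0.975, -0.001]
wrist_force: [-1.4, 0.6, 0.2]
opening: 0.999
grasp_force: 0.0
2.2667 [-0.6454  0.0772  1.7227 -0.0015  1.3392 -1.7664] [-0.9007  0.4345 -0.0022] [ 0.4828 -0.2163  0.4047]
winder_grip (320.576, 219.98399999999998) 0.83 [ 0.4794 -0.2125  0.089 ]
```

View pics/w1.png

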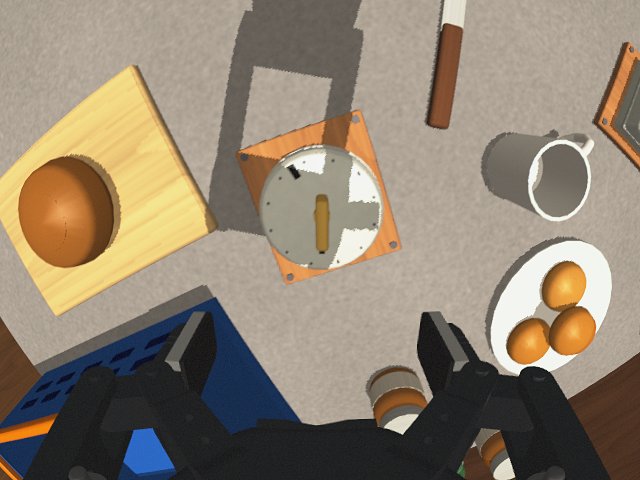

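The wrist view shows the wing nearly upright in the picture, with its top from (321,196) to (322,250), the lid rim centred near (321,207) and the bold line at (293,172). The blue bin and the jars are low enough to clear.

Run:
```python
from h import *
o=ctrl.get_obs();Q=rotm(o["eef_rot"])
g=lambda p,z:onz("wrist",p,z,o)
P=np.array([g(p,.062)[:2] for p in((260,207),(382,207),(321,146),(321,268),(277,163),(365,163),(277,251),(365,251))])
s=np.linalg.lstsq(np.c_[2*P,np.ones(8)],(P**2).sum(1),rcond=None)[0];print("lid",s[:2],np.sqrt(s[2]+s[:2]@s[:2]))
a,b=g((321.3,196),.105),g((322,250),.105);w=b-a;print("wing mid",(a+b)/2,np.linalg.norm(w),np.degrees(np.arctan2(w[1],w[0])))
m=g((293.5,172),.062);d=m[:2]-s[:2];print("mark",np.degrees(np.arctan2(d[1],d[0])),np.linalg.norm(d))
for c in ((a+b)/2,np.r_[s[:2],0]): print("shift",(Q.T@(np.r_[c[:2],.246]-o["eef_pos"]))*1000, np.degrees(np.arctan2(Q[1,0],Q[0,0])))
```

```text
lid [ 0.4758 -0.2054] 0.054307865028286786
wing mid [ 0.4765 -0.2059  0.105 ] 0.042157512386634996 -24.657292307196506
mark -169.90211148544046 0.04005869619291148
shift [  7.1609   3.247  158.2112] 154.37624863849638
shift [  8.018    3.3133 158.2121] 154.37624863849638
```

```bash
python3 -m pendant '[[[1,4,2,40,0,0,0],[1,4,2,70,0,0,0],[1,4,2,70,0,0,0],[1,4,2,70,0,0,0],[1,4,2,70,0,0,0]]]'
python3 - <<'E'
from h import *
o=ctrl.get_obs();Q=rotm(o["eef_rot"]);print(o["dq"],o["eef_pos"],Q)
im=ctrl.camera("wrist");cv2.imwrite("pics/w2.png",im[140:380,160:480,::-1].repeat(2,0).repeat(2,1))
for d in ctrl.boxes_of("wrist","winder_grip"):
    uv=(d["point"][0]*640,d["point"][1]*480);print(uv,d["confidence"],onz("wrist",uv,.089,o))
E
```

```text
time_s: 2.78
eef_pos: [0.4795, -0.2068, 0.3365]
eef_rot: [0.001, 0.22, 0.975, -0.0]
wrist_force: [0.5, -0.1, 0.5]
opening: 0.993
grasp_force: 0.0
[-0.0049 -0.0125 -0.0248 -0.0017 -0.0064 -0.0007] [ 0.4795 -0.2068  0.3365] [[-0.9032  0.4292  0.0017]
 [ 0.4292  0.9032 -0.0012]
 [-0.002  -0.0003 -1.    ]]
(310.016, 264.096) 0.86 [ 0.4826 -0.2135  0.089 ]
```

View pics/w2.png

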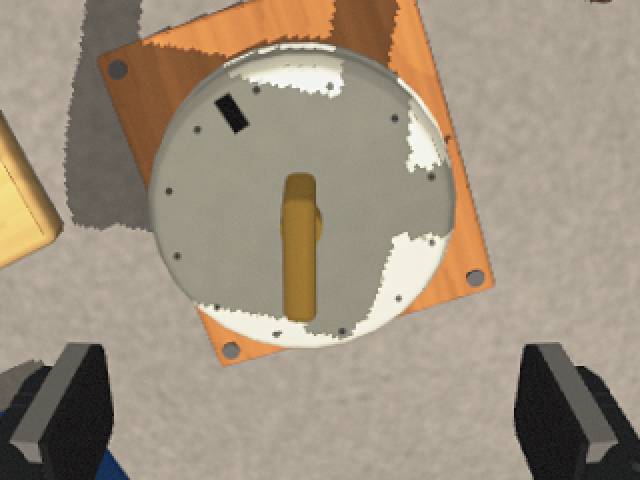

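The wrist crop shows the wing's top face from about (299,199) to (299,320), the lid rim from x=150 to 455 and y=43 to 347, and the bold line at (232,113).

Run:
```python
from h import *
o=ctrl.get_obs();Q=rotm(o["eef_rot"]);print(o["eef_pos"])
g=lambda p,z:onz("wrist",(p[0]/2+160,p[1]/2+140),z,o)
P=np.array([g(p,.062)[:2] for p in((150,200),(455,195),(300,43),(300,347),(196,90),(408,88),(190,300),(410,300))])
s=np.linalg.lstsq(np.c_[2*P,np.ones(8)],(P**2).sum(1),rcond=None)[0];print("lid",s[:2],np.sqrt(s[2]+s[:2]@s[:2]))
a,b=g((300,199),.105),g((299,320),.105);w=b-a;print("wing mid",(a+b)/2,np.linalg.norm(w),np.degrees(np.arctan2(w[1],w[0])))
m=g((232,113),.062);d=m[:2]-s[:2];print("mark",np.degrees(np.arctan2(d[1],d[0])),np.linalg.norm(d))
for c in ((a+b)/2,np.r_[s[:2],0]): print("shift",(Q.T@(np.r_[c[:2],.246]-o["eef_pos"]))*1000, np.degrees(np.arctan2(Q[1,0],Q[0,0])))
```

```text
[ 0.4798 -0.2073  0.3373]
lid [ 0.479  -0.2124] 0.05479897312047241
wing mid [ 0.4817 -0.2134  0.105 ] 0.038832113710036545 -26.233600284543414
mark -170.26935519425902 0.0403167350723905
shift [-3.9384 -4.713  91.2906] 154.556740025541
shift [-1.1025 -4.8677 91.279 ] 154.556740025541
```

```bash
python3 -m pendant '[[[1,-3,-5,20,0,0,0],[1,-3,-5,40,0,0,0],[1,-3,-5,60,0,0,0],[1,-3,-5,80,0,0,0],[1,-3,-5,91,0,0,0]]]'; python3 -m pendant '[[[0,0,0,0,0,0,0],[0,0,0,0,0,0,0],[0,0,0,0,0,0,0],[0,0,0,0,0,0,0],[0,0,0,0,0,0,0]]]';  python3 -m pendant '[[[0,0,0,0,0,0,0],[0,0,0,0,0,0,0],[0,0,0,0,0,0,0]]]'
```

```text
time_s: 3.3
eef_pos: [0.4797, -0.213, 0.2434]
eef_rot: [0.0, 0.221, 0.975, -0.0]
wrist_force: [-0.9, -0.1, -1.5]
opening: 0.997
grasp_force: 0.0
time_s: 3.72
eef_pos: [0.4801, -0.2133, 0.245]
eef_rot: [0.001, 0.221, 0.975, -0.0]
wrist_force: [-0.4, 0.6, -1.0]
opening: 0.302
grasp_force: 0.0
time_s: 3.97
eef_pos: [0.4803, -0.2124, 0.2448]
eef_rot: [0.001, 0.221, 0.975, 0.001]
wrist_force: [2.5, 6.1, 6.6]
opening: 0.109
grasp_force: 58.6
```

```bash
python3 -m pendant '[[[0,0,0,0,0,0,0.1],[0,0,0,0,0,0,0.2],[0,0,0,0,0,0,0.3],[0,0,0,0,0,0,0.4],[0,0,0,0,0,0,0.5]]]';python3 -m pendant '[[[0,0,0,0,0,0,0.1],[0,0,0,0,0,0,0.2],[0,0,0,0,0,0,0.3],[0,0,0,0,0,0,0.4],[0,0,0,0,0,0,0.5]]]'; python3 -m pendant '[[[0,0,0,0,0,0,0.1],[0,0,0,0,0,0,0.2],[0,0,0,0,0,0,0.3],[0,0,0,0,0,0,0.3],[0,0,0,0,0,0,0.3]]]'
python3 - <<'E'
from h import *
o=ctrl.get_obs();Q=rotm(o["eef_rot"]);print(o["q"],o["torque"],np.degrees(np.arctan2(Q[1,0],Q[0,0])))
E
```

```text
time_s: 4.38
eef_pos: [0.4804, -0.2123, 0.2448]
eef_rot: [0.001, 0.457, 0.889, 0.001]
wrist_force: [2.0, 6.0, 4.2]
opening: 0.104
grasp_force: 59.0
time_s: 4.8
eef_pos: [0.4805, -0.2122, 0.2448]
eef_rot: [0.001, 0.663, 0.749, 0.001]
wrist_force: [3.2, 6.4, 4.2]
opening: 0.111
grasp_force: 59.1
time_s: 5.22
eef_pos: [0.4805, -0.2122, 0.2448]
eef_rot: [0.001, 0.766, 0.643, 0.001]
wrist_force: [4.3, 5.4, 3.8]
opening: 0.105
grasp_force: 58.6
[-0.6428  0.2774  1.8503  0.003   1.0122 -0.4698] [ 0.9509 -0.5353 -0.0164] 79.99795461489273
```

```bash
python3 -m pendant '[[[1,0,0,0,0,0,0],[1,0,0,0,0,0,0],[1,0,0,0,0,0,0],[1,0,0,0,0,0,0],[1,0,0,0,0,0,0]]]'; python3 -m pendant '[[[1,0,0,-30,0,0,0],[1,0,0,-60,0,0,0],[1,0,0,-90,0,0,0],[1,0,0,-90,0,0,0],[1,0,0,-90,0,0,0]]]'
python3 - <<'E'
from h import *
o=ctrl.get_obs();Q=rotm(o["eef_rot"]);print(o["eef_pos"],np.degrees(np.arctan2(Q[1,0],Q[0,0])))
im=ctrl.camera("wrist");cv2.imwrite("pics/w3.png",im[140:380,160:480,::-1].repeat(2,0).repeat(2,1))
E
```

```text
time_s: 5.63
eef_pos: [0.4795, -0.2131, 0.2436]
eef_rot: [-0.0, 0.766, 0.643, -0.0]
wrist_force: [-0.3, 1.0, -0.9]
opening: 0.814
grasp_force: 0.0
time_s: 6.05
eef_pos: [0.4801, -0.2135, 0.3358]
eef_rot: [0.002, 0.766, 0.643, 0.0]
wrist_force: [-0.4, 0.1, -0.4]
opening: 0.998
grasp_force: 0.0
[ 0.4801 -0.2135  0.3358] 80.01931538839236
```

View pics/w3.png

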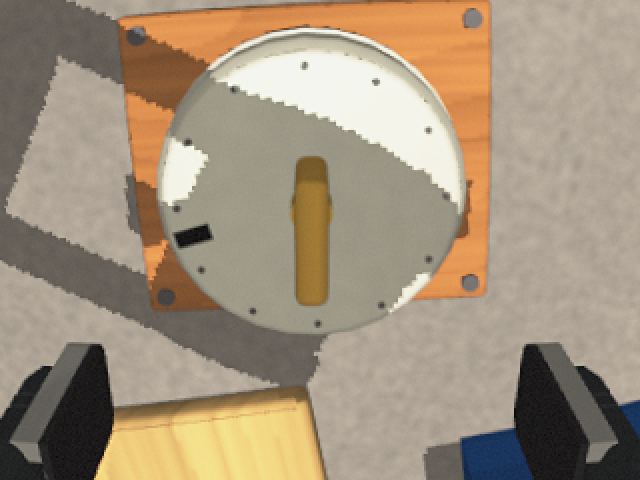

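```bash
python3 -m pendant '[[[1,0,0,25,0,0,0],[1,0,0,50,0,0,0],[1,0,0,75,0,0,0],[1,0,0,90,0,0,0],[1,0,0,90,0,0,0]]]'; python3 -m pendant '[[[0,0,0,0,0,0,0],[0,0,0,0,0,0,0],[0,0,0,0,0,0,0],[0,0,0,0,0,0,0],[0,0,0,0,0,0,0]]]';  python3 -m pendant '[[[0,0,0,0,0,0,0],[0,0,0,0,0,0,0],[0,0,0,0,0,0,0],[0,0,0,0,0,0,0]]]' && python3 -m pendant '[[[0,0,0,0,0,0,0.1],[0,0,0,0,0,0,0.2],[0,0,0,0,0,0,0.3],[0,0,0,0,0,0,0.4],[0,0,0,0,0,0,0.5]]]';python3 -m pendant '[[[0,0,0,0,0,0,0.1],[0,0,0,0,0,0,0.2],[0,0,0,0,0,0,0.3],[0,0,0,0,0,0,0.4],[0,0,0,0,0,0,0.5]]]'
python3 - <<'E'
from h import *
o=ctrl.get_obs();Q=rotm(o["eef_rot"]);print(o["q"],o["torque"],np.degrees(np.arctan2(Q[1,0],Q[0,0])))
E
```

```text
time_s: 6.52
eef_pos: [0.4772, -0.2114, 0.2383]
eef_rot: [-0.005, 0.766, 0.643, -0.001]
wrist_force: [-0.5, 1.2, 0.0]
opening: 0.995
grasp_force: 0.0
time_s: 6.93
eef_pos: [0.4799, -0.2132, 0.2447]
eef_rot: [0.001, 0.766, 0.643, 0.0]
wrist_force: [-0.6, 0.1, 0.0]
opening: 0.296
grasp_force: 0.0
time_s: 7.27
eef_pos: [0.4803, -0.2133, 0.2447]
eef_rot: [0.001, 0.766, 0.643, 0.001]
wrist_force: [3.7, 1.2, 6.2]
opening: 0.109
grasp_force: 59.0
time_s: 7.68
eef_pos: [0.48, -0.2131, 0.2447]
eef_rot: [0.001, 0.902, 0.432, 0.0]
wrist_force: [0.4, 2.4, 7.9]
opening: 0.104
grasp_force: 59.9
time_s: 8.1
eef_pos: [0.4798, -0.2128, 0.2447]
eef_rot: [-0.0, 0.981, 0.195, 0.0]
wrist_force: [0.1, 4.4, 10.8]
opening: 0.106
grasp_force: 60.3
[-0.6439  0.2774  1.8507  0.0003  1.0134  0.5343] [0.6313 0.0167 0.12  ] 22.482781849857737
```

```bash
T='from bench import ctrl;o=ctrl.get_obs();print("tz",o["torque"].round(3),"q6",o["q"][5].round(4))'
python3 -m pendant '[[[0,0,0,0,0,0,0.05],[0,0,0,0,0,0,0.1],[0,0,0,0,0,0,0.15],[0,0,0,0,0,0,0.15]]]' | grep -E 'grasp|wrist_f'; python3 -c "$T"
python3 -m pendant '[[[0,0,0,0,0,0,0.03],[0,0,0,0,0,0,0.06],[0,0,0,0,0,0,0.06]]]' | grep -E 'grasp|wrist_f'; python3 -c "$T"
python3 -m pendant '[[[0,0,0,0,0,0,0.03],[0,0,0,0,0,0,0.06],[0,0,0,0,0,0,0.06]]]' | grep -E 'grasp|wrist_f'; python3 -c "$T"
```

```text
wrist_force: [-0.6, 3.4, 11.2]
grasp_force: 59.8
tz [ 0.67   0.084 -0.009] q6 0.6822
wrist_force: [-0.9, 4.9, 10.6]
grasp_force: 59.9
tz [0.682 0.076 0.008] q6 0.7411
wrist_force: [-1.0, 4.9, 10.9]
grasp_force: 60.0
tz [0.779 0.057 0.004] q6 0.801
```

```bash
T='from bench import ctrl;o=ctrl.get_obs();print("tz",o["torque"].round(3),"q6",o["q"][5].round(4))'
for i in 1; do python3 -m pendant '[[[0,0,0,0,0,0,0.03],[0,0,0,0,0,0,0.06],[0,0,0,0,0,0,0.06]]]' | grep -E 'grasp|wrist_f'; python3 -c "$T"; done
python3 -m pendant '[[[0,0,0,0,0,0,0.03],[0,0,0,0,0,0,0.06],[0,0,0,0,0,0,0.06]]]' | grep -E 'grasp|wrist_f'; python3 -c "$T"
```

```text
wrist_force: [-0.3, 5.0, 11.4]
grasp_force: 81.7
tz [0.878 0.082 0.833] q6 0.8596
wrist_force: [0.4, 5.1, 11.8]
grasp_force: 119.2
tz [0.884 0.077 2.176] q6 0.9175
```

The wind-up has hit its stop: the torque jumped to 2.2 N m. I'll let go here without turning back, rise and check.

```bash
python3 -m pendant '[[[1,0,0,0,0,0,0],[1,0,0,0,0,0,0],[1,0,0,0,0,0,0],[1,0,0,0,0,0,0],[1,0,0,0,0,0,0]]]'; python3 -m pendant '[[[1,0,0,-25,0,0,0],[1,0,0,-60,0,0,0],[1,0,0,-90,0,0,0],[1,0,0,-90,0,0,0],[1,0,0,-90,0,0,0]]]';python3 -m pendant '[[[1,0,0,-40,0,0,0],[1,0,0,-60,0,0,0],[1,0,0,-60,0,0,0],[1,0,0,-60,0,0,0]]]' | head -2
python3 - <<'E'
from h import *
a=ctrl.camera("side")[310:400,360:480,::-1]; b=ctrl.camera("wrist")[120:300,230:430,::-1]; s=ctrl.camera("scene")[:,:,::-1]
out=np.zeros((600,800,3),np.uint8)
out[:270,:360]=cv2.resize(a,(360,270),interpolation=cv2.INTER_CUBIC);out[:360,400:]=cv2.resize(b,(400,360),interpolation=cv2.INTER_CUBIC)
out[360:,400:]=cv2.resize(s[140:320,150:450],(400,240))
cv2.imwrite("pics/fin.png",out)
E
```

```text
time_s: 9.85
eef_pos: [0.4792, -0.2131, 0.2433]
eef_rot: [-0.0, 1.0, 0.003, -0.0]
wrist_force: [0.9, 0.6, -0.1]
opening: 0.815
grasp_force: 0.0
time_s: 10.27
eef_pos: [0.48, -0.2135, 0.3357]
eef_rot: [0.001, 1.0, 0.003, 0.002]
wrist_force: [-0.3, -0.6, 0.3]
opening: 1.005
grasp_force: 0.0
time_s: 10.6
eef_pos: [0.4795, -0.2131, 0.3934]
```

View pics/fin.png

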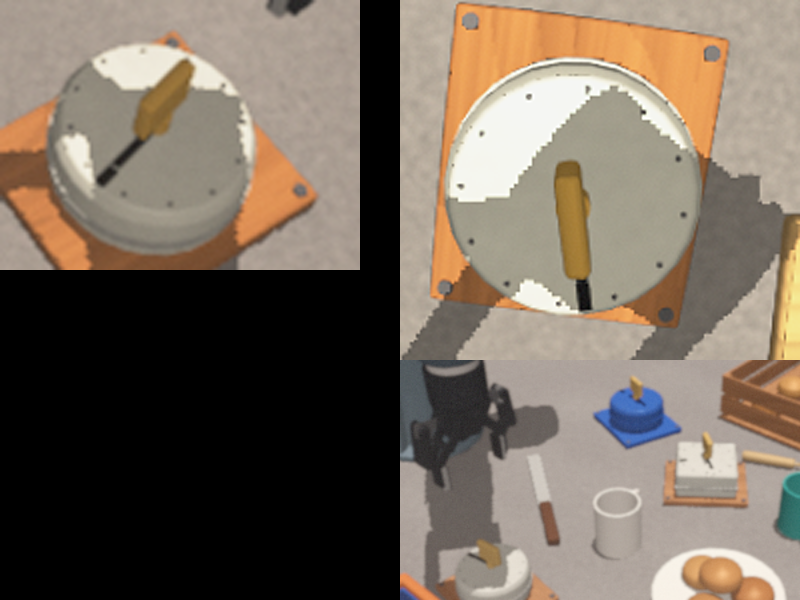

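The pointer now runs straight into the bold line, at (100,183) in the side crop and (585,290) in the wrist crop. The mug, square timer and decoys look undisturbed, and the gripper is clear of everything.

```bash
python3 -c "from bench import ctrl; print(ctrl.hand_in())"
```

```text
the job is handed in; nothing more can be done
None
```

The round timer is fully wound against its stop, in two part turns with the key let go between them and at the end; the square timer's key and the mug were not touched, and the job is handed in (about 11 s on the robot's clock).

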